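# Set a filter photometer by touch and take a reading

### The arm

A 6-joint arm with a two-finger parallel gripper is mounted at the origin on a cart in front of the work surface, level with it; the furniture and walls round the work are solid. World frame = base frame: x ahead of the robot, y to its left, z up, the work surface at z = 0. Lengths are in m, angles in rad, forces in N, time in s.
With the tool pointing down it reaches from about 0.325 to 0.775 m from the base axis. Payload 5.5 kg.
Tool frame: the origin (TCP) lies at the centre of the arm's flange, where the gripper is bolted on; the fingertips stand 182 mm ahead of it and the grasp point (between the pads) lies 163 mm ahead of it; z points along the fingers, y is the direction in which the jaws open and shut (so a half turn about z gives the same grasp; the last joint's range is limited). The gripper opens to 88 mm and grips with 3 to 60 N. Pads are 20 mm wide; open, the fingers measure 115 mm over their backs; the gripper's body (75 mm by 178 mm) begins 61 mm behind the grasp point.
Start: joints at [-1.198, 0.091, 1.231, -0, 1.82, -0.057], TCP at [0.25, -0.545, 0.405] pointing down, gripper open.
Joint ranges: [-2.87, 2.87], [-0.86, 2.18], [0.17, 2.46], [-1.51, 4.65], [0.06, 2.69], [-2.65, 2.65]. Speed limits (rad/s): [2.57, 2.57, 3.01, 3.14, 3.14, 3.14].

### API

Orientations are given as a rotation vector (axis times angle).
In Python, from station import * gives the robot as it stands.
- The arm moves only by the tool servo_tool, never from a script. Its argument "targets" is a list of rows, each a list of 7 numbers: the shift along the world's x, y, z in m, then the turn, a rotation vector about the world's x, y, z in degrees, then the finger opening in m, from 0 to 0.0878. In form: [[dx, dy, dz, wx, wy, wz, claw], ...]. A call has 1 to 10 rows; each row shifts and turns the pose as measured when the row begins; what a row does not reach is not made up. A row lasts 1/12 s, in which the tool goes at most 41.7 mm and 7.16 degrees, less where a joint would pass 70% of its speed; a pose out of reach is approached as far as the arm can. A call is refused whole if a number of a shift passes 0.0417 or a number of a turn 7.16, either way. A call with a gripper value outside its range is refused whole. The fingers move at their own pace and stop on an object; "newtons" is the grip in N (left out, the last holds). Time passes only in rows, so rows that do not move let the fingers close. It gives the time, the measured TCP pose, the force and the opening at its end, in the units of the state.
- read_state(): the state, without advancing time (a new reading comes with each control period).
- read_camera(name): name is "scene" or "side" or "wrist"; returns a dict with "image" (400x640x3 uint8, blue, green, red), "vfov" (degrees; the focal length in pixels is half the picture's height over the tangent of half this angle, whatever the lens; pixels are square), "cx", "cy" (the principal point, pixels), "k1" (the pictures are not rectified: a ray, as slopes to the right and down, at radius r is drawn at 1 + k1 r^2 times it, then the intrinsics apply), "eye" and "orientation" of the camera in the world. Camera axes: x right, y up, looking along -z (the intrinsics and any distortion apply to the point x, -y, -z); pixel columns grow to the right and rows downward; lengths in m; the calibration is good to about 2 mm. A picture is of the moment at which its call begins. There is no depth.
- job_done(): hands the job in, once; it reports no verdict.
Trained networks look in a picture, given as the dict that the camera call returned (one of the last four; its "shot" number tells which), for a name from the list of things; names that differ only in an ending like _2 or _b are one class to them, and where a whole thing is asked for, a point or a joint stands for the part that bears it (a point fixed in the world has none). Each returns a list of dicts, best first, with "conf" (0 to 1); they miss things now and then, are a little off and sometimes report something else, mostly with a low value. They report only what shows in the picture. A call takes as long as a camera call.
- spot_in(picture, query): "xyz" ([x, y, z] in m, in the coordinates of the camera as it stood for that picture, good to about 4 mm: the middle of the surface that is visible of it).
- outline_of(picture, query): "mask" (400x640 bool, what is visible of it).
The state is a dict: "time": time; "joint_pos": joint angles; "dq": joint speeds; "joint_efforts": joint torques, N m; "position": TCP position; "tcp_rot": TCP orientation; "contact_force": force on the tool from outside, world axes, zero at the start; "torque": the same for the moment, N m; "grip_width": finger opening in m.
Only numpy, scipy, OpenCV 4.12 (cv2) and the standard library are available. Lean on these libraries where they do the work, as an engineer would, in place of code of your own. Each camera call takes 0.05 s, during which the arm holds its last target.

### The job

Take a reading on the filter photometer by touch alone, picking nothing up: push the open light hood fully shut over the sample vial, and push the lever of the filter dial clockwise (seen from above) so that it rests exactly four clicks on from where it stands now. Only when both are done, press the square key fully in and let it go. Leave the vial in its well and do not disturb the timer, capped tube, pen and beaker standing round the instrument.

Things in the scene. Friction and masses are not known exactly. Their poses are not given: they have to be found in the camera images.
- photometer: White bench instrument, fixed; 180 (x) x 260 (y) mm, its flat deck 46 mm above the bench. Origin: centre of its underside, on the bench; x points to its back, y to its left, z up. Dial: right half, axis at (-20, -50). Grey sample block: left back corner, 88 x 96 mm, x 0 to 88, y 33 to 129, top 60 mm above the bench. A tilted display lies across the back of the right half, x 50 to 83, y -109 to 11, top 63 mm. All in mm, instrument frame.
- filter_dial (a joint): Dial angle, rad, growing clockwise seen from above. Eight clicks 30 deg (0.524) apart, 0 to 3.665; stops 0.12 beyond the ends. Starts in one of the first three. A sprung ball draws it to the nearest click; some 0.2 N m (5 N on the lever) takes it over to the next, when it jumps ahead by itself. At 0 the lever points left, slightly forward (105 deg anticlockwise from the instrument's x).
- dial_axis (a point): Point on the dial's vertical axis, 62 mm above the bench (half-way up the lever). The dial is a milled disc of radius 41 mm, 7 mm high over the deck, with a black hub of radius 15 mm and height 26 mm over the deck and one black lever; eight white ticks on the grey plate round it mark the clicks.
- lever_tip (a point): Outer end of the dial's lever, 46 mm from the dial's axis, 62 mm above the bench. The lever is a straight upright bar, 10 mm wide, reaching from the axis to 48 mm radius, standing from 53 to 71 mm above the bench, with a white line on top at its outer end.
- light_hood (a joint): Opening angle of the light hood, rad: 0 fully shut on the sample block, at the start 1.15 to 1.4 (leaning a little to the front). Its stiff hinge keeps it where it is left; 1.5 N at the free edge moves it. White hollow cap, 78 mm deep from the hinge, 84 wide, 18 high; shut, its flat top is 78 mm above the bench. Open, that flat side faces the instrument's back.
- hood_hinge (a point): Middle of the hood's hinge line, which runs along the instrument's y at its back edge; 60 mm above the bench.
- hood_edge (a point): Middle of the hood's free edge, on its flat outer side: with the hood shut 78 mm in front of the hinge line and 18 mm above it; moves with the hood. Small finger lip, 5 mm, beyond it.
- key_top (a point): Centre of the top of the square white key on the left front of the deck: 26 x 26 mm, its top 10 mm above the deck (56 mm above the bench); travels 4 mm straight down against a spring (3.6 N fully in).
- read_key (a joint): How far the square key is pressed in, m: 0 out, 0.004 fully in.
- sample_vial: Black-capped glass vial standing loose in the round well of the sample block, under the hood: 16 mm diameter, 46 mm high, its top 10 mm above the block. Origin: centre of its underside.
- timer: White lab timer 62 x 62 x 14 mm lying to the right of the photometer; origin: centre of its underside. Not to be disturbed.
- capped_tube: Clear 50 ml tube with a screw cap, 36 mm diameter, 113 mm high, standing loose to the left of the photometer; origin: centre of its underside. Not to be disturbed.
- pen: Slim pen, 145 mm long, 11 mm thick, lying in front of the photometer; origin: its middle, underside. Not to be disturbed.
- beaker: Small glass beaker, 54 mm diameter, 68 mm high, standing behind the photometer's right corner; origin: centre of its underside. Not to be disturbed.

How it is judged:
On the way, in this order (a step that is already met when the one before it is completed fails the run):
1. the hood is fully shut and the dial rests four clicks on (value of joint light_hood below 0.05 rad and distance of lever_tip from where it was at the start of the episode between 0.0744 and 0.084 m and velocity of joint filter_dial between -0.1 and 0.1 rad/s), for 0.3 s.
2. the square key is pressed fully in with the hood shut and the dial four clicks on (value of joint light_hood below 0.05 rad and distance of lever_tip from where it was at the start of the episode between 0.0744 and 0.084 m and value of joint read_key above 0.0032 m), for 0.05 s.
At the end, for the whole second after the job is handed in: Hood shut (within 0.05 rad), the dial at rest four clicks clockwise of its start (within 0.4 of a click), the key out again (within 1 mm), the vial still in its well (raised by less than 8 mm) (all of step 1 and value of joint read_key below 0.001 m and z of sample_vial in the frame of photometer below 0.032 m); the robot touches nothing.
It fails at once if the key is pressed before the hood is shut and the dial is four clicks on (value of joint read_key above 0.002 m and not (value of joint light_hood below 0.05 rad and distance of lever_tip from where it was at the start of the episode between 0.0744 and 0.084 m)).
It fails at once if the vial is lifted out of its well (z of sample_vial in the frame of photometer above 0.04 m).
It fails at once if the timer, pen, beaker or capped tube is shifted by more than 20 mm, lifted or knocked over (distance of any of timer, pen, beaker, capped_tube from where it was at the start of the episode above 0.02 m or angle between any of capped_tube, beaker's own z axis and vertical above 0.4 rad).
It also fails if it takes over 50 s, if anything falls off the work surface, if the arm or the gripper's body presses on something with over 40 N, if the wrist force passes 120 N, or if a joint passes its speed limit or range.

## Working session

There is one attempt and no reset: what is moved stays moved. The work goes in short steps, Python scripts to look and compute and a tool call to move; the robot and the scene stay as the last step left them, time stands still between calls to the robot, and variables do not carry over. Pictures are saved under pics/ and viewed, and the job is handed in when it is done.

Besides the shell and the picture viewer there is one more tool, called by a JSON object that holds its "name" and its "arguments". servo_tool: Moves the arm, as the interface text tells. Its arguments: {"type":"object","properties":{"targets":{"type":"array"},"newtons":{"type":"number"}},"required":["targets"]}

```bash
mkdir -p pics
cat > h.py <<'E'
from station import *
import numpy as np, cv2
from scipy.spatial.transform import Rotation as R
def rot(o):
    o=np.array(o,float)
    if o.shape==(3,3): return o
    if o.size==4: return R.from_quat(o).as_matrix()
    return R.from_rotvec(o).as_matrix()
def K(p):
    f=200/np.tan(np.radians(p['vfov'])/2); return f
def toworld(p,xyz): return rot(p['orientation'])@np.array(xyz)+np.array(p['eye'])
def proj(p,X):
    c=rot(p['orientation']).T@(np.array(X,float)-np.array(p['eye']))
    s=np.array([c[0],-c[1]])/-c[2]; s=s*(1+p['k1']*(s@s)); return s*K(p)+[p['cx'],p['cy']]
def pix2z(p,uv,z):
    f=K(p); d=(np.array(uv,float)-[p['cx'],p['cy']])/f; s=d.copy()
    for _ in range(30): s=d/(1+p['k1']*(s@s))
    r=rot(p['orientation'])@np.array([s[0],-s[1],-1]); e=np.array(p['eye'])
    return e+r*(z-e[2])/r[2]
E
python3 - <<'E'
from h import *
for n in ['scene','side']:
    p=read_camera(n); cv2.imwrite(f'pics/{n}0.png',p['image'])
    print(n,{k:p[k] for k in p if k!='image'})
    for q in ['photometer','dial_axis','lever_tip','hood_hinge','hood_edge','light_hood','key_top','sample_vial','timer','capped_tube','pen','beaker','filter_dial']:
        try:
            r=spot_in(p,q); print(q,[(np.round(toworld(p,d['xyz']),4).tolist(),round(d['conf'],2)) for d in r[:2]])
        except Exception as e: print(q,e)
print(read_state())
E
```

```text
scene {'vfov': 54.25791179715116, 'cx': 315.4062138194711, 'cy': 198.35706932024945, 'k1': -0.06861577500567269, 'eye': array([-0.05352334, -0.5659756 ,  0.49300096]), 'orientation': array([ 0.96459573, -0.50689538, -0.83707859]), 'shot': 1}
photometer [([0.4795, -0.1183, 0.0486], 0.64)]
dial_axis [([0.4775, -0.1192, 0.0452], 0.55)]
lever_tip [([0.4635, -0.1648, 0.055], 0.84)]
hood_hinge [([0.4788, -0.1185, 0.0503], 0.75)]
hood_edge [([0.5985, -0.029, 0.0997], 0.76)]
light_hood [([0.6002, -0.0298, 0.1008], 0.67)]
key_top [([0.452, -0.0261, 0.0565], 0.65), ([0.4471, -0.2856, 0.018], 0.29)]
sample_vial [([0.5434, -0.028, 0.0687], 0.62)]
timer [([0.4483, -0.2843, 0.0171], 0.97)]
capped_tube [([0.49, 0.0424, 0.0772], 0.81)]
pen [([0.3819, -0.1249, 0.0079], 0.74)]
beaker []
filter_dial [([0.4631, -0.1597, 0.0553], 0.7), ([0.4792, -0.1181, 0.0509], 0.58)]
side {'vfov': 54.30809909338282, 'cx': 323.007049627523, 'cy': 190.96860349106873, 'k1': -0.04867879464735332, 'eye': array([0.60023054, 0.65907204, 0.58406055]), 'orientation': array([0.05889121, 1.46539614, 2.72430847]), 'shot': 2}
phot
[... 618 characters left out ...]
.4799, -0.1464, 0.0505], 0.85)]
{'time': 1.4, 'joint_pos': array([-1.19768846e+00,  9.10792445e-02,  1.23071435e+00, -4.61280651e-06,
        1.81979941e+00, -5.67201577e-02]), 'dq': array([-0.00056658, -0.00052211,  0.00157067,  0.00023845, -0.00147827,
        0.00113487]), 'joint_efforts': array([ 8.27472013e-04, -4.46189082e+01, -4.06498861e+01,  6.97970227e-02,
        1.96194125e-02,  5.10498566e-06]), 'position': array([ 0.25001836, -0.54543614,  0.40463554]), 'tcp_rot': array([ 3.06931952e+00,  6.69984970e-01, -7.02256971e-06]), 'contact_force': array([-0.39603757,  0.04271587,  0.29394522]), 'torque': array([-0.0174138 ,  0.038986  , -0.01837853]), 'grip_width': 0.08812570900130841}
```

View pics/scene0.png

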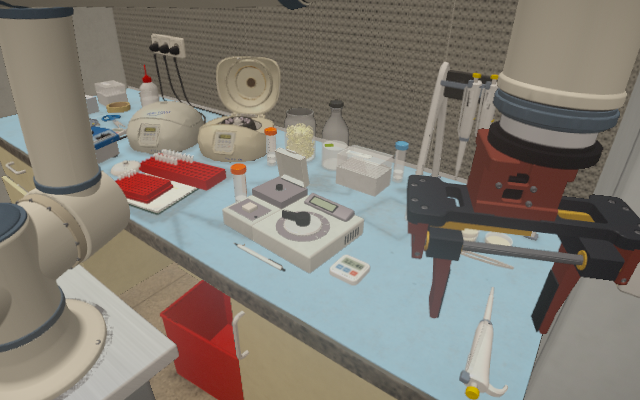

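View pics/side0.png

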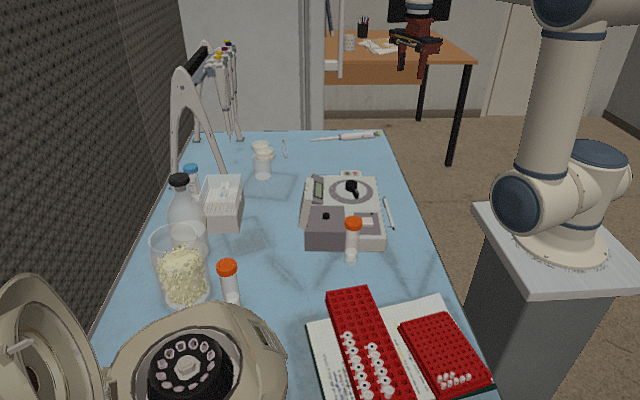

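The scene picture shows the photometer around (295,225), hood open at (292,165), lever at (295,216) and key at (250,206). The side picture shows it from the left, with the tube at (353,240) in front of the block. I'll zoom in next.

Run:
```python
import cv2
a=cv2.imread('pics/scene0.png')[140:290,210:380]; cv2.imwrite('pics/scene0z.png',cv2.resize(a,None,fx=4.6,fy=4,interpolation=cv2.INTER_CUBIC)[:600,:800])
a=cv2.imread('pics/side0.png')[160:270,280:420]; cv2.imwrite('pics/side0z.png',cv2.resize(a,None,fx=5,fy=5,interpolation=cv2.INTER_CUBIC))
```

```text
(no output)
```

View pics/scene0z.png

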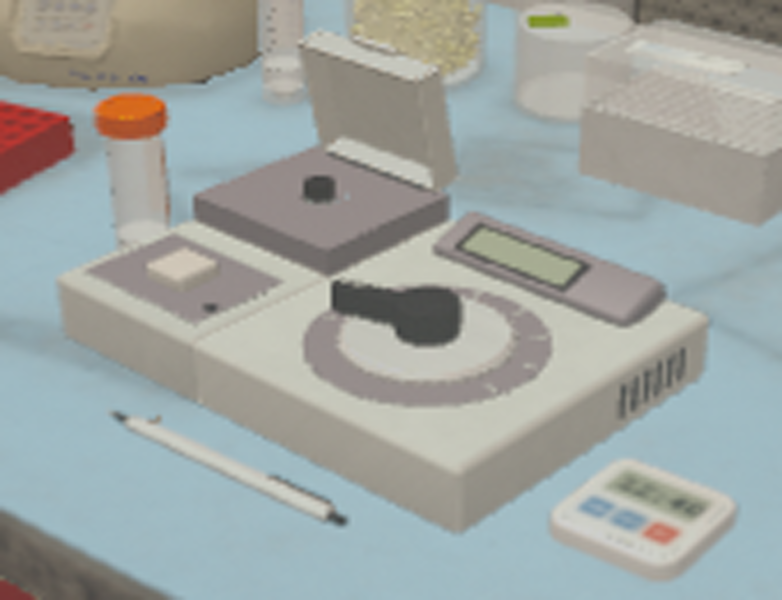

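View pics/side0z.png

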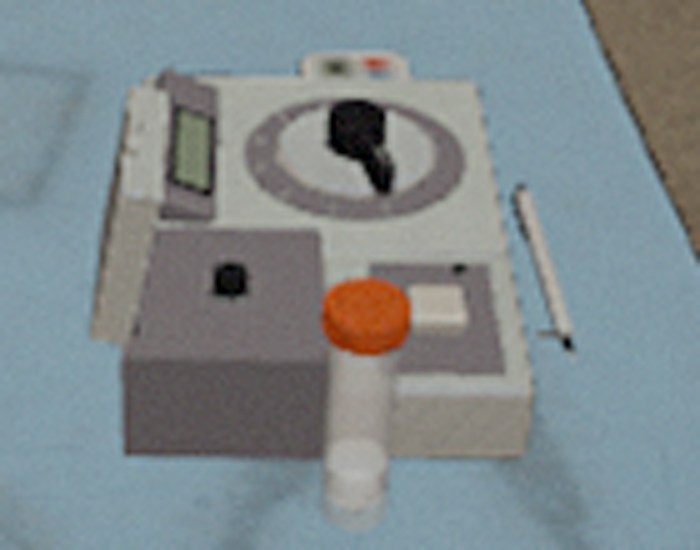

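```bash
cat > fit.py <<'E'
from h import *
from scipy.optimize import least_squares
S=lambda u,v:(210+u/4.6,140+v/4)
D=lambda u,v:(280+u/5,160+v/5)
sc=[((-90,-130,46),S(460,472)),((-90,-130,0),S(460,532)),((-90,130,46),S(58,283)),((90,-130,46),S(710,318)),((0,129,60),S(195,203)),((0,33,60),S(328,250)),((88,33,60),S(448,203))]
sd=[((0,129,60),D(323,360)),((88,129,60),D(126,358)),((0,33,60),D(320,232)),((88,129,0),D(125,456)),((-90,-130,46),D(482,82)),((-90,130,46),D(531,393)),((-90,130,0),D(527,457))]
ps=read_camera('scene');pd=read_camera('side')
def W(q,X):
    c,s=np.cos(q[2]),np.sin(q[2]); X=np.array(X)/1000.
    return np.array([q[0]+c*X[0]-s*X[1],q[1]+s*X[0]+c*X[1],X[2]])
def res(q,a=True,b=True):
    r=[]
    if a: r+=[proj(ps,W(q,X))-np.array(u) for X,u in sc]
    if b: r+=[proj(pd,W(q,X))-np.array(u) for X,u in sd]
    return np.concatenate(r)
if __name__=='__main__':
  for a,b in [(1,1),(1,0),(0,1)]:
    o=least_squares(res,[.5,-.1,0],args=(a,b),loss='soft_l1'); print(o.x,np.degrees(o.x[2])); print(np.round(res(o.x,a,b).reshape(-1,2),1).tolist())
  q=least_squares(res,[.5,-.1,0],loss='soft_l1').x
  for n,X in dict(axis=(-20,-50,62),).items(): print(n,W(q,X))
  for k in range(8):
    a=np.radians(105-30*k); X=(-20+46*np.cos(a),-50+46*np.sin(a),71); print(k,W(q,X),proj(ps,W(q,X)),proj(pd,W(q,X)))
  print(proj(ps,W(q,(-20,-50,72))),proj(pd,W(q,(-20,-50,72))))
  for z in (59.5,):
    print('scene lever end at z71',pix2z(ps,S(340,283),.071), 'side', pix2z(pd,D(386,168),.071),pix2z(pd,D(385,185),.071))
  print('key',pix2z(ps,S(182,264),.056),pix2z(pd,D(437,305),.056),'vial',pix2z(ps,S(319,182),.07))
E
python3 fit.py
```

```text
[ 0.49962059 -0.10628526 -0.0710768 ] -4.0724009073146155
[[-0.2, 0.2], [-0.4, 4.4], [-1.7, -2.0], [0.9, -0.9], [-0.8, -1.7], [-0.4, 0.4], [-0.0, -1.9], [0.8, -1.0], [-1.4, -1.2], [-0.1, -1.7], [-0.7, 0.4], [-1.3, -2.1], [1.1, -1.6], [-0.3, 1.7]]
[ 0.49971532 -0.10719205 -0.07180165] -4.113931228020562
[[0.2, 0.3], [-0.1, 4.6], [-1.3, -1.9], [1.3, -0.7], [-0.4, -1.7], [-0.1, 0.5], [0.4, -1.8]]
[ 0.49853092 -0.10311771 -0.08271958] -4.739483080586532
[[0.8, -0.1], [-1.5, -0.6], [0.3, -0.9], [-0.9, 1.0], [-0.1, -1.3], [1.2, -0.3], [-0.1, 3.0]]
axis [ 0.47612024 -0.15473867  0.062     ]
0 [ 0.46740009 -0.10957277  0.071     ] [283.10216   210.4135373] [356.90832967 191.74924937]
1 [ 0.49115132 -0.11126378  0.071     ] [291.02372866 206.05006808] [346.93353262 191.59699219]
2 [ 0.51087499 -0.12460385  0.071     ] [301.76219443 204.29131597] [338.18596463 188.74053145]
3 [ 0.52128615 -0.14601853  0.071     ] [312.75107199 205.48665125] [333.15842029 184.08135049]
4 [ 0.51959514 -0.16976976  0.071     ] [321.40350813 209.39010131] [333.05722929 178.9895699 ]
5 [ 0.50625506 -0.18949342  0.071     ] [325.47664273 215.16138206] [337.63949424 174.81601845]
6 [ 0.48484039 -0.19990458  0.071     ] [323.58051862 221.40180281] [345.54793406 172.55373641]
7 [ 0.46108916 -0.19821357  0.071     ] [315.81668977 226.37261918] [354.78594472 172.69632127]
[302.9078941  215.37581361] [351.03183869 181.44152754]
scene lever end at z71 [ 0.46741355 -0.11175847  0.071     ] side [ 0.46775983 -0.10164656  0.071     ] [ 0.47013084 -0.08745128  0.071     ]
key [ 0.45496123 -0.02376171  0.056     ] [ 0.45578463 -0.01474555  0.056     ] vial [ 0.54785148 -0.02960858  0.07      ]
```

The lever sits at click 0 in both views, so the target is click 4. The instrument pose is about (0.4995, -0.106), yaw -4.2°. Next I move above it with the fingers closed and look with the wrist camera.

{"name": "servo_tool", "arguments": {"targets": [[0.02,0.035,0.003,0,0,-7.1,0],[0.02,0.035,0.003,0,0,-7.1,0],[0.02,0.035,0.003,0,0,-7.1,0],[0.02,0.035,0.003,0,0,-7.1,0],[0.02,0.035,0.003,0,0,0,0],[0.02,0.035,0.003,0,0,0,0],[0.02,0.035,0.003,0,0,0,0],[0.02,0.035,0.003,0,0,0,0],[0.01,0.035,0.003,0,0,0,0],[0.01,0.035,0.003,0,0,0,0]], "newtons": 30}}

```text
time: 2.33
position: [0.4287, -0.1896, 0.4309]
tcp_rot: [-3.135, 0.12, 0.002]
contact_force: [0.6, -0.0, -0.3]
grip_width: 0.0249
```

Run:
```python
from h import *
p=read_camera('wrist'); cv2.imwrite('pics/w1.png',p['image']); s=read_state(); print(s['position'],s['tcp_rot'],s['grip_width'],s['contact_force'])
print({k:p[k] for k in p if k!='image'})
```

```text
[ 0.43005424 -0.1845299   0.43208798] [-3.13173136e+00  1.10397670e-01 -2.27382075e-03] 0.020345887600454127 [0.81529671 3.58446369 1.27955824]
{'vfov': 61.28258719156391, 'cx': 318.25568283557595, 'cy': 202.14748932908788, 'k1': -0.02145427475644331, 'eye': array([ 0.51097353, -0.19615498,  0.40983908]), 'orientation': array([-0.22856524,  0.25407639, -1.63232589]), 'shot': 5}
```

View pics/w1.png

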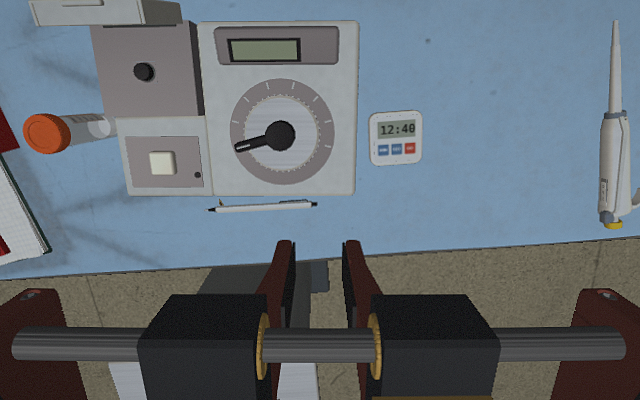

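The wrist view shows the hub top at (281,135), the lever tip at (236,150), the key at (163,163), the vial cap at (144,72), and the deck's front corners at (127,196) and (354,194).

```bash
cat > fit2.py <<'E'
from h import *
from fit import W
from scipy.optimize import least_squares
if __name__=='__main__':
  p=read_camera('wrist'); cv2.imwrite('pics/w2.png',p['image'])
  im=p['image']; cv2.imwrite('pics/w2z.png',cv2.resize(im[0:210,80:370],None,fx=2.7,fy=2.7,interpolation=cv2.INTER_CUBIC))
  q=np.array([.4996,-.1063,-.0711])
  for X in [(-20,-50,72),(-90,130,46),(-90,-130,46),(90,-130,46),(0,33,60),(0,129,60),(88,33,60)]: print(X,proj(p,W(q,X)))
  print(pix2z(p,(281,135),.072))
  print({n:[(np.round(toworld(p,d['xyz']),4).tolist(),round(d['conf'],2)) for d in spot_in(p,n)[:1]] for n in ['key_top','sample_vial','light_hood','lever_tip']})
E
python3 fit2.py
```

```text
(-20, -50, 72) [281.14212792 136.62485736]
(-90, 130, 46) [127.54165655 196.77615432]
(-90, -130, 46) [356.75105007 196.92194981]
(90, -130, 46) [362.74227045  19.44601922]
(0, 33, 60) [199.90806209 115.46285519]
(0, 129, 60) [106.55532055 115.99712457]
(88, 33, 60) [190.66146647  19.27254595]
[ 0.4776931  -0.15477681  0.072     ]
{'key_top': [([0.4535, -0.0207, 0.0582], 0.81)], 'sample_vial': [([0.5513, -0.0289, 0.0699], 0.87)], 'light_hood': [([0.5804, -0.0429, 0.1384], 0.74)], 'lever_tip': [([0.4755, -0.1478, 0.0489], 0.61)]}
```

View pics/w2z.png

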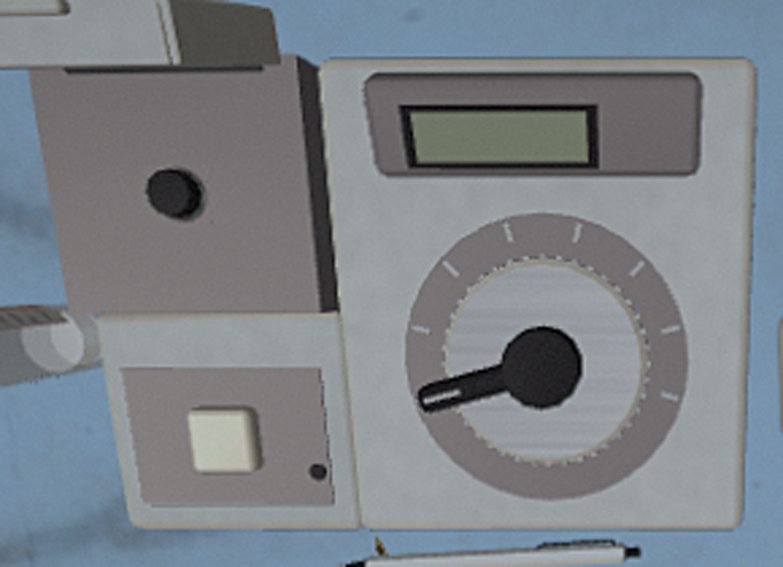

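The ticks confirm the start is click 0, with seven free ticks clockwise and the fourth one the target. Before moving I'll check what stands behind the hood.

Run:
```python
from h import *
p=read_camera('side')
for n,uv,z in [('box near-right base',(240,231),0),('box far right',(243,178),0),('flask base',(205,232),0),('jar base R',(207,290),0),('bottle',(190,195),0)]: print(n,pix2z(p,uv,z))
from fit import W
q=[.501,-.1055,-.0715]
print('hinge',W(q,(88,81,60)),'key from spot',W(q,(-45,83,56)),'tgt')
c=np.array([.454,-.0215,0])-[q[0],q[1],0]; print(R.from_euler('z',-q[2]).apply(c))
```

```text
box near-right base [ 0.7459706 -0.0617822  0.       ]
box far right [ 0.76522137 -0.30083302  0.        ]
flask base [ 0.82758449 -0.06156143  0.        ]
jar base R [0.78988198 0.11908616 0.        ]
bottle [ 0.89742758 -0.21966773  0.        ]
hinge [ 0.59456172 -0.0309936   0.06      ] key from spot [ 0.46204442 -0.01949731  0.056     ] tgt
[-0.0528808   0.08042774  0.        ]
```

{"name": "servo_tool", "arguments": {"targets": [[0.03,0.02,0,0,0,-0.5,0],[0.03,0.02,0,0,0,0,0],[0.03,0.02,0,0,0,0,0],[0.03,0.02,0,0,0,0,0],[0.03,0.02,0,0,0,0,0],[0.03,0.02,0,0,0,0,0],[0.03,0.02,0,0,0,0,0],[0.005,0.005,0,0,0,0,0],[0,0,0,0,0,0,0]]}}

```text
time: 3.63
position: [0.651, -0.0484, 0.4262]
tcp_rot: [-3.135, 0.166, 0.009]
contact_force: [-0.6, -0.3, 0.4]
grip_width: 0.0008
```

Run:
```python
from h import *
for n in ['wrist','scene']:
    p=read_camera(n); cv2.imwrite(f'pics/{n}3.png',p['image'])
s=read_state(); print(s['position'],s['tcp_rot'],s['grip_width'],s['contact_force'],s['time'])
```

```text
[ 0.64963287 -0.04964485  0.42646153] [-3.13496531  0.16893419  0.00952836] 0.0005191827530103725 [-0.15015862 -0.1086677  -0.37623172] 3.7333
```

View pics/scene3.png

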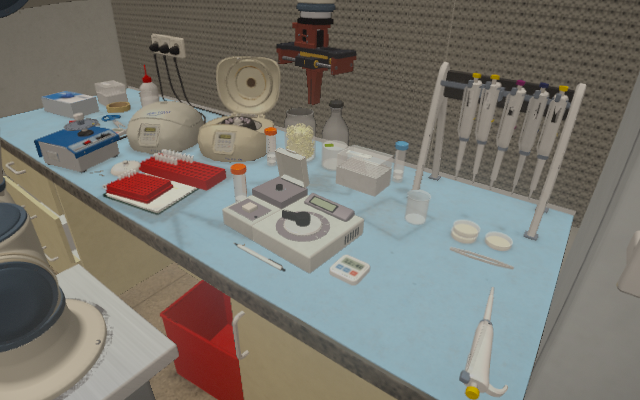

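View pics/wrist3.png

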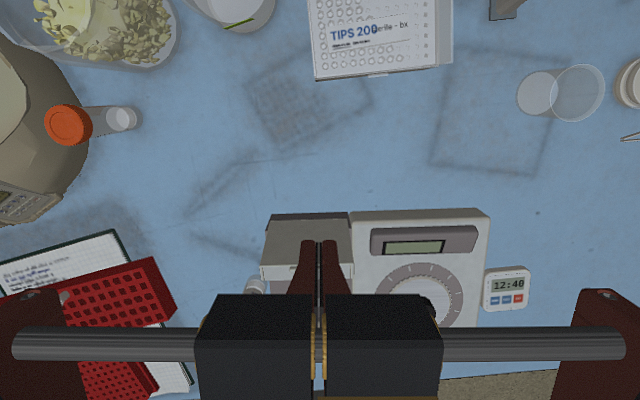

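The scene view shows the gripper behind and above the hood with free space under it. The tip box is about 0.1 m further back, so I lower behind the hood.

{"name": "servo_tool", "arguments": {"targets": [[0,0.007,-0.03,0,0,2,0],[0,0.007,-0.03,0,0,0,0],[0,0.002,-0.03,0,0,0,0],[0,0,-0.03,0,0,0,0],[0,0,0,0,0,0,0],[0,0,0,0,0,0,0]]}}

```text
time: 4.23
position: [0.6421, -0.0421, 0.3114]
tcp_rot: [3.137, -0.129, 0.009]
contact_force: [-0.5, -0.3, 1.3]
grip_width: 0.0003
```

Run:
```python
from h import *
for n in ['wrist','side']:
    p=read_camera(n); cv2.imwrite(f'pics/{n}4.png',p['image'] if n=='wrist' else cv2.resize(p['image'][100:280,220:440],None,fx=3,fy=3))
s=read_state(); print(s['position'],s['tcp_rot'],s['grip_width'],s['contact_force'],s['time'])
```

```text
[ 0.64260658 -0.04190243  0.31222233] [ 3.13727863 -0.12877314  0.0108475 ] 0.0005965717417378941 [-0.3400865  -0.50452171 -0.50139925] 4.3333
```

View pics/side4.png

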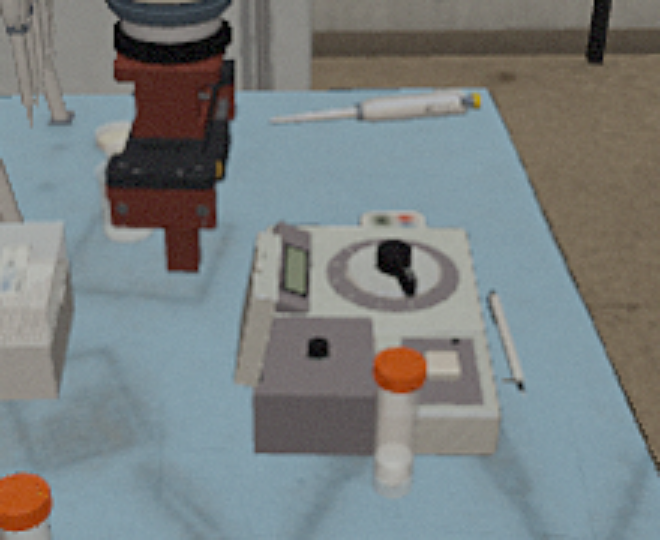

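View pics/wrist4.png

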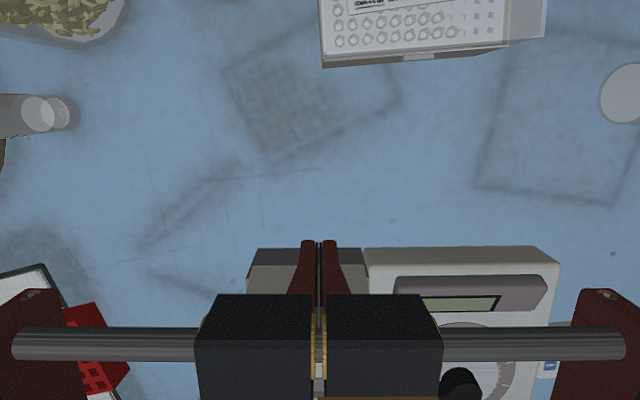

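{"name": "servo_tool", "arguments": {"targets": [[-0.012,0.003,-0.001,0,0,0,0],[-0.012,0.003,-0.001,0,0,0,0],[-0.01,0.002,0,0,0,0,0],[-0.01,0.001,0,0,0,0,0],[-0.01,0.001,0,0,0,0,0],[-0.01,0.001,-0.002,0,0,0,0],[-0.005,0,-0.002,0,0,0,0],[0,0,0,0,0,0,0]]}}

```text
time: 5.0
position: [0.572, -0.0345, 0.3307]
tcp_rot: [3.133, -0.136, 0.065]
contact_force: [0.5, -0.7, 0.0]
grip_width: 0.0003
```

Run:
```python
from h import *
for n in ['scene','side']:
    p=read_camera(n); cv2.imwrite(f'pics/{n}5.png',cv2.resize(p['image'][100:280,220:440] if n=='side' else p['image'][100:260,200:400],None,fx=3,fy=3))
s=read_state(); print(s['position'],s['tcp_rot'],s['grip_width'],s['contact_force'],s['time'])
```

```text
[ 0.57264958 -0.0344249   0.33058365] [ 3.1333159  -0.13616061  0.06504132] 0.0005488814233098229 [-0.44008781 -0.09383362 -0.05087701] 5.1
```

View pics/scene5.png

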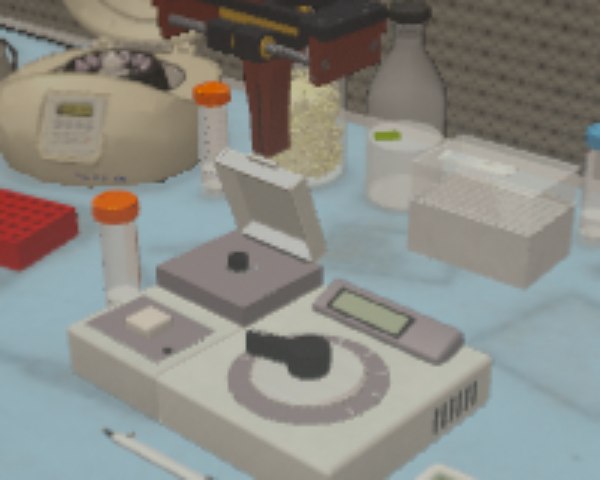

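View pics/side5.png

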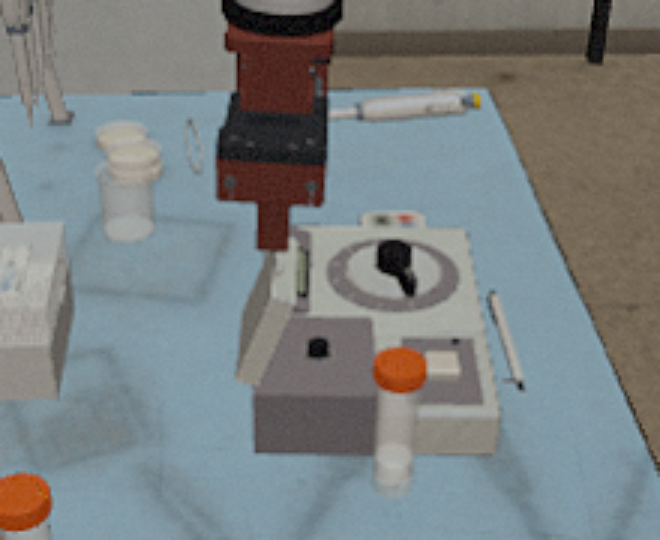

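The hood has moved forward to roughly 1.0 rad, but the tool rode up and tilted slightly. I'll work out the true tip position and correct it.

```bash
cat >> h.py <<'E'
def st():
    s=read_state(); M=R.from_rotvec(s['tcp_rot']).as_matrix()
    tip=np.array(s['position'])+.182*M[:,2]
    tgt=R.from_euler('z',-4.1,degrees=True)*R.from_euler('x',180,degrees=True)
    c=(tgt*R.from_matrix(M).inv()).as_rotvec(degrees=True)
    print('t',s['time'],'tcp',np.round(s['position'],4),'tip',np.round(tip,4),'F',np.round(s['contact_force'],1),'zaxis',np.round(M[:,2],3),'corr to upright yaw-4.1',np.round(c,1))
    return s,tip
E
python3 -c "
from h import *
s,t=st(); print(s['joint_pos'])"
```

```text
t 5.1 tcp [ 0.5726 -0.0344  0.3306] tip [ 0.5802 -0.0356  0.1487] F [-0.4 -0.1 -0.1] zaxis [ 0.041 -0.006 -0.999] corr to upright yaw-4.1 [0.4 2.4 0.9]
[-1.18904004e-01 -6.05604234e-04  1.45612634e+00 -1.50900170e-03
  1.64436876e+00  1.53860688e+00]
```

{"name": "servo_tool", "arguments": {"targets": [[0.015,0,0,0,1,0.5,0],[0.02,0,0,0,1,0.5,0],[0.01,0,-0.01,0,0.4,0,0],[0,0,-0.015,0,0,0,0],[0,0,0,0,0,0,0],[0,0,0,0,0,0,0]]}}

```text
time: 5.6
position: [0.6221, -0.0353, 0.3085]
tcp_rot: [3.133, -0.109, 0.006]
contact_force: [-0.1, -1.0, -0.0]
grip_width: 0.0006
```

```bash
python3 -c "
from h import *
st()
p=read_camera('side'); cv2.imwrite('pics/side6.png',cv2.resize(p['image'][150:260,270:400],None,fx=5,fy=5))"
```

```text
t 5.6 tcp [ 0.6221 -0.0353  0.3085] tip [ 0.6227 -0.0365  0.1265] F [-0.1 -1.  -0. ] zaxis [ 0.004 -0.007 -1.   ] corr to upright yaw-4.1 [ 0.4  0.2 -0.1]
```

View pics/side6.png

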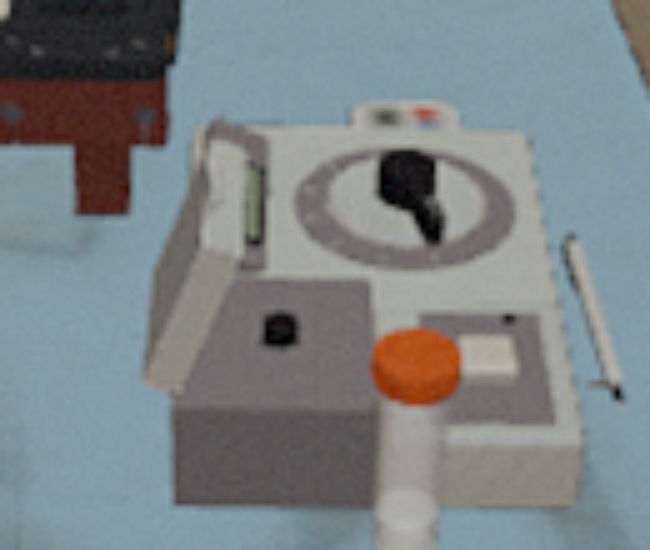

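The tip is behind the hood again at z 0.127. I push along the hood's arc this time, so the finger presses square to the flat side.

{"name": "servo_tool", "arguments": {"targets": [[-0.012,0.001,-0.002,0,0,0,0],[-0.012,0.001,-0.002,0,0,0,0],[-0.012,0.001,-0.003,0,0,0,0],[-0.008,0,-0.004,0,0,0,0],[-0.008,0,-0.005,0,0,0,0],[-0.007,0,-0.006,0,0,0,0],[-0.006,0,-0.007,0,0,0,0]]}}

```text
time: 6.23
position: [0.5555, -0.0323, 0.2878]
tcp_rot: [3.133, -0.109, 0.027]
contact_force: [0.7, 0.1, 1.3]
grip_width: 0.0005
```

```bash
python3 -c "
from h import *
st()
p=read_camera('side'); cv2.imwrite('pics/side7.png',cv2.resize(p['image'][150:260,270:400],None,fx=5,fy=5))"
```

```text
t 6.2333 tcp [ 0.5555 -0.0323  0.2878] tip [ 0.5586 -0.0337  0.1059] F [0.7 0.1 1.3] zaxis [ 0.017 -0.007 -1.   ] corr to upright yaw-4.1 [ 0.4  1.  -0.1]
```

View pics/side7.png

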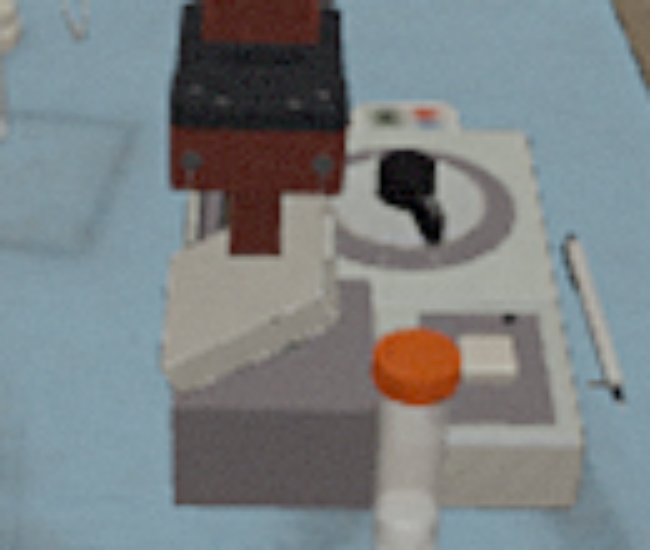

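The hood is now over halfway shut at about 0.5 rad. I continue down.

{"name": "servo_tool", "arguments": {"targets": [[-0.007,0,-0.006,0,0.5,0,0],[-0.005,0,-0.007,0,0.5,0,0],[-0.003,0,-0.007,0,0,0,0],[-0.001,0,-0.006,0,0,0,0],[0,0,-0.005,0,0,0,0],[0,0,-0.003,0,0,0,0]]}}

```text
time: 6.78
position: [0.538, -0.0325, 0.2598]
tcp_rot: [3.132, -0.109, 0.009]
contact_force: [-13.3, 2.5, 29.9]
grip_width: 0.0002
```

```bash
python3 -c "
from h import *
st()
p=read_camera('side'); cv2.imwrite('pics/side8.png',cv2.resize(p['image'][150:260,270:400],None,fx=5,fy=5))"
```

```text
t 6.7833 tcp [ 0.538  -0.0325  0.2598] tip [ 0.539  -0.034   0.0778] F [-13.3   2.5  29.9] zaxis [ 0.005 -0.008 -1.   ] corr to upright yaw-4.1 [ 0.5  0.3 -0.1]
```

View pics/side8.png

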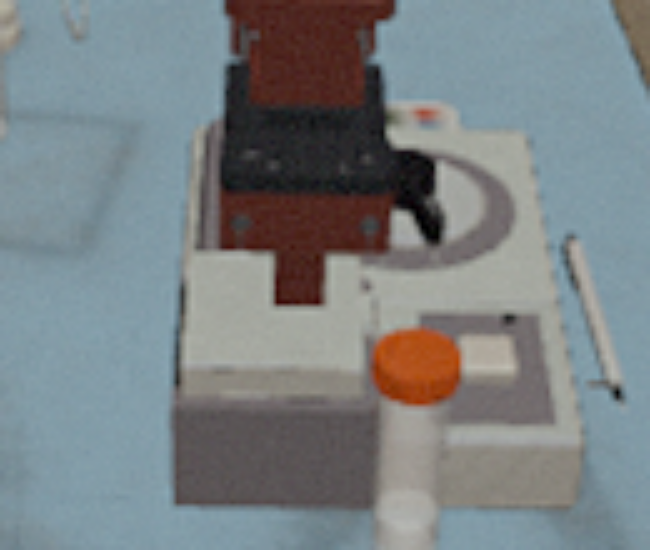

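The hood is shut. The tip sits at z 0.0778 against a shut top of 0.078, with 30 N of reaction. Next is planning the dial arc.

```bash
cat > arc.py <<'E'
from h import *
yaw=np.radians(-4.1); ax=np.array([.4776,-.1545]); r=.033
def c(click,gap=0):
    f=np.radians(105-30*click); d=np.array([np.cos(f),np.sin(f)]); n=np.array([-d[1],d[0]])
    h=.010*abs(n[0])+.0135*abs(n[1]); p=r*d+(.005+h+gap)*n
    cy,sy=np.cos(yaw),np.sin(yaw); return ax+[cy*p[0]-sy*p[1],sy*p[0]+cy*p[1]]
if __name__=='__main__':
    print('start',c(0,.012))
    for k in np.arange(0,4.01,.25): print(k,np.round(c(k),4))
E
python3 arc.py
```

```text
start [ 0.44175054 -0.12779722]
0.0 [ 0.4535 -0.1255]
0.25 [ 0.459  -0.1225]
0.5 [ 0.465  -0.1205]
0.75 [ 0.4679 -0.1188]
1.0 [ 0.4712 -0.1174]
1.25 [ 0.475  -0.1163]
1.5 [ 0.4792 -0.1157]
1.75 [ 0.4837 -0.1158]
2.0 [ 0.4884 -0.1166]
2.25 [ 0.4932 -0.1181]
2.5 [ 0.4978 -0.1206]
2.75 [ 0.5022 -0.1239]
3.0 [ 0.5061 -0.128 ]
3.25 [ 0.5094 -0.1329]
3.5 [ 0.5118 -0.1384]
3.75 [ 0.5139 -0.1418]
4.0 [ 0.5155 -0.1458]
```

{"name": "servo_tool", "arguments": {"targets": [[0,0,0.02,0,0,0,0],[0,0,0.02,0,0,0,0],[-0.03,-0.025,0,0,0,0,0],[-0.03,-0.03,0,0,0,0,0],[-0.025,-0.025,0,0,0,0,0],[-0.01,-0.01,0,0,0,0,0],[0,0,0,0,0,0,0]]}}

```text
time: 7.42
position: [0.4414, -0.1242, 0.3011]
tcp_rot: [3.131, -0.102, 0.011]
contact_force: [1.4, 0.8, -0.5]
grip_width: 0.0006
```

```bash
python3 -c "
from h import *
st()
p=read_camera('scene'); cv2.imwrite('pics/scene9.png',cv2.resize(p['image'][120:290,200:390],None,fx=4,fy=3.5))
p=read_camera('wrist'); cv2.imwrite('pics/wrist9.png',p['image'])"
```

```text
t 7.4167 tcp [ 0.4414 -0.1242  0.3011] tip [ 0.4426 -0.1259  0.1191] F [ 1.4  0.8 -0.5] zaxis [ 0.007 -0.01  -1.   ] corr to upright yaw-4.1 [ 0.5  0.4 -0.4]
```

View pics/scene9.png

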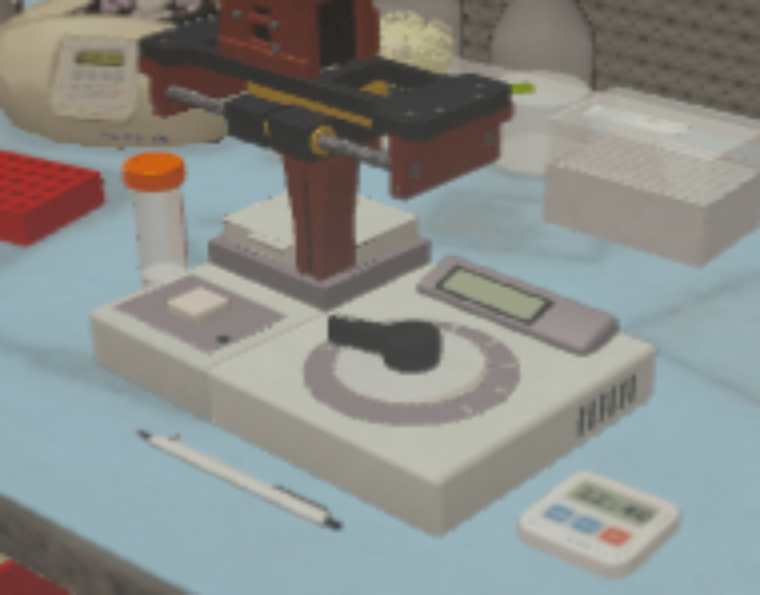

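View pics/wrist9.png

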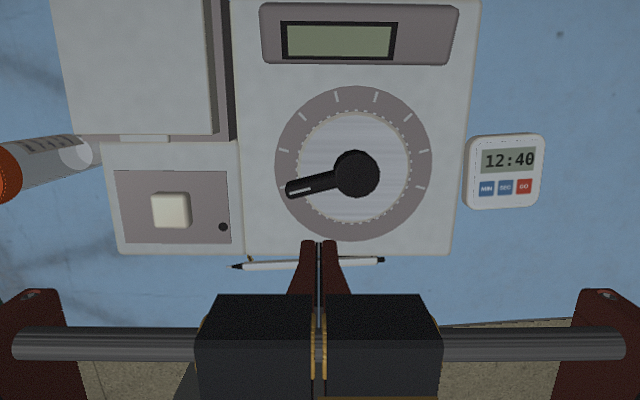

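The wrist view shows the hood shut, the lever still at click 0, and the fingertips in front of the lever. I lower beside it.

{"name": "servo_tool", "arguments": {"targets": [[0,0,-0.02,0.3,0.3,0,0],[0,0,-0.02,0,0,0,0],[0,0,-0.014,0,0,0,0],[0,0,-0.003,0,0,0,0],[0,0,0,0,0,0,0]]}}

```text
time: 7.93
position: [0.4469, -0.1193, 0.2425]
tcp_rot: [3.139, -0.093, 0.008]
contact_force: [0.2, 0.6, 0.0]
grip_width: 0.0002
```

```bash
python3 -c "
from h import *
st()
p=read_camera('wrist'); cv2.imwrite('pics/wrist10.png',p['image'])"
```

```text
t 7.9333 tcp [ 0.4469 -0.1193  0.2425] tip [ 0.4478 -0.1196  0.0605] F [0.2 0.6 0. ] zaxis [ 0.005 -0.002 -1.   ] corr to upright yaw-4.1 [ 0.1  0.3 -0.7]
```

View pics/wrist10.png

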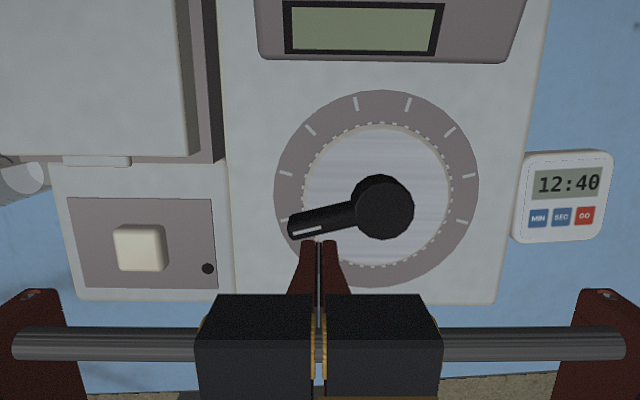

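{"name": "servo_tool", "arguments": {"targets": [[0.004,-0.003,0,0,0,0,0],[0.004,-0.002,0,0,0,0,0],[0.004,0,0,0,0,0,0],[0.005,0.001,0,0,0,0,0],[0,0,0,0,0,0,0]]}}

```text
time: 8.4
position: [0.4662, -0.1223, 0.2449]
tcp_rot: [-3.14, 0.089, -0.005]
contact_force: [0.3, 0.2, 0.6]
grip_width: 0.0003
```

```bash
python3 -c "
from h import *
st()
p=read_camera('wrist'); cv2.imwrite('pics/wrist11.png',p['image'])"
```

```text
t 8.4 tcp [ 0.4662 -0.1223  0.2449] tip [ 0.4668 -0.1222  0.0629] F [0.3 0.2 0.6] zaxis [ 0.003  0.    -1.   ] corr to upright yaw-4.1 [-0.   0.2 -0.8]
```

View pics/wrist11.png

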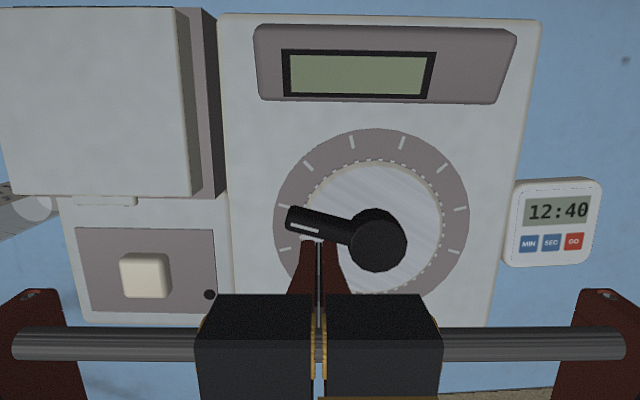

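The lever has moved one click, and tick 0 is now free at (283,248). Next click.

{"name": "servo_tool", "arguments": {"targets": [[0.004,0.002,-0.001,0,0,-0.4,0],[0.004,0.002,-0.001,0,0,0,0],[0.003,0.001,0,0,0,0,0],[0,0,0,0,0,0,0]]}}

```text
time: 8.78
position: [0.4768, -0.1181, 0.244]
tcp_rot: [3.137, -0.105, -0.001]
contact_force: [-0.4, 0.4, 0.1]
grip_width: 0.0004
```

```bash
python3 -c "
from h import *
st()
p=read_camera('wrist'); cv2.imwrite('pics/wrist12.png',p['image'])"
```

```text
t 8.7833 tcp [ 0.4768 -0.1181  0.244 ] tip [ 0.4766 -0.1186  0.062 ] F [-0.4  0.4  0.1] zaxis [-0.001 -0.003 -1.   ] corr to upright yaw-4.1 [ 0.2 -0.1 -0.3]
```

View pics/wrist12.png

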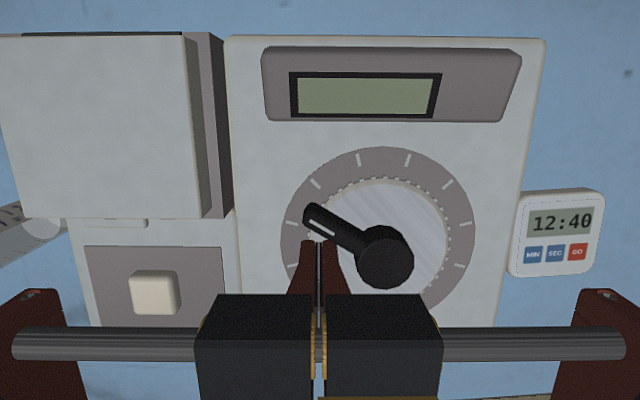

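```bash
cat > lev.py <<'E'
from h import *
from fit import W
import sys
q=[.501,-.1055,-.0715]
p=read_camera('wrist'); cv2.imwrite(sys.argv[1],p['image']); st()
hub=proj(p,W(q,(-20,-50,72))); print('hub',hub)
for k in np.arange(1,5.1,.5):
    a=np.radians(105-30*k); print(k,np.round(proj(p,W(q,(-20+46*np.cos(a),-50+46*np.sin(a),71))),0))
E
python3 lev.py pics/wrist13.png
```

```text
t 8.9833 tcp [ 0.4765 -0.1182  0.2441] tip [ 0.4763 -0.1187  0.0621] F [-0.1 -0.6  0.2] zaxis [-0.001 -0.003 -1.   ] corr to upright yaw-4.1 [ 0.2 -0.1 -0.3]
hub [387.99801915 263.14649654]
1.0 [299. 240.]
1.5 [308. 219.]
2.0 [323. 200.]
2.5 [344. 185.]
3.0 [368. 175.]
3.5 [394. 172.]
4.0 [420. 176.]
4.5 [442. 185.]
5.0 [461. 200.]
```

The lever is at about 1.5, on the crest. A little more.

{"name": "servo_tool", "arguments": {"targets": [[0.004,0.001,0,0,0,0,0],[0.002,0.001,0,0,0,0,0],[0,0,0,0,0,0,0]]}}

```text
time: 9.23
position: [0.4831, -0.1162, 0.2448]
tcp_rot: [3.137, -0.106, 0.002]
contact_force: [-0.1, -0.2, 0.7]
grip_width: 0.0004
```

```bash
python3 lev.py pics/wrist14.png
```

```text
t 9.3833 tcp [ 0.4828 -0.1163  0.2446] tip [ 0.483  -0.1169  0.0627] F [ 0.2 -0.4 -0.1] zaxis [ 0.001 -0.003 -1.   ] corr to upright yaw-4.1 [ 0.2  0.1 -0.2]
hub [391.53420133 274.10471536]
1.0 [304. 252.]
1.5 [313. 231.]
2.0 [328. 212.]
2.5 [348. 198.]
3.0 [372. 189.]
3.5 [398. 185.]
4.0 [423. 189.]
4.5 [445. 198.]
5.0 [463. 213.]
```

View pics/wrist14.png

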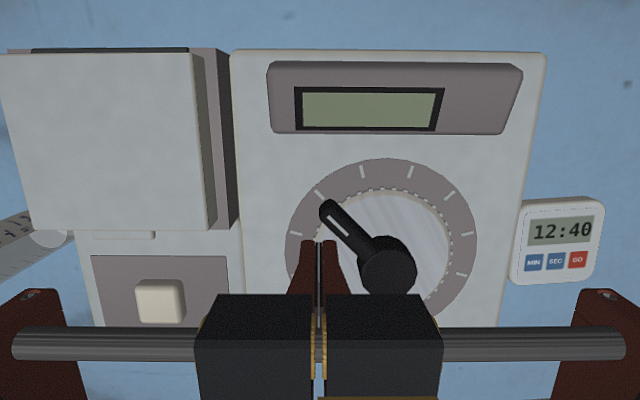

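Click 2 is reached, with the lever tip at (327,205). Now click 3.

{"name": "servo_tool", "arguments": {"targets": [[0.004,0,-0.001,0,0,0,0],[0.005,-0.001,0,0,0,0,0],[0.004,-0.002,0,0,0,0,0],[0.003,-0.002,0,0,0,0,0],[0,0,0,0,0,0,0]]}}

```text
time: 9.8
position: [0.4992, -0.1212, 0.2423]
tcp_rot: [3.138, -0.105, -0.008]
contact_force: [-0.1, 0.4, 0.4]
grip_width: 0.0002
```

```bash
python3 lev.py pics/wrist15.png
```

```text
t 9.95 tcp [ 0.4988 -0.1211  0.2425] tip [ 0.498  -0.1213  0.0605] F [-0.1  0.5  0.2] zaxis [-0.005 -0.001 -1.   ] corr to upright yaw-4.1 [ 0.1 -0.3 -0.2]
hub [383.62009831 302.80949509]
1.0 [297. 281.]
1.5 [306. 261.]
2.0 [321. 244.]
2.5 [341. 230.]
3.0 [364. 221.]
3.5 [389. 218.]
4.0 [414. 221.]
4.5 [436. 230.]
5.0 [454. 244.]
```

View pics/wrist15.png

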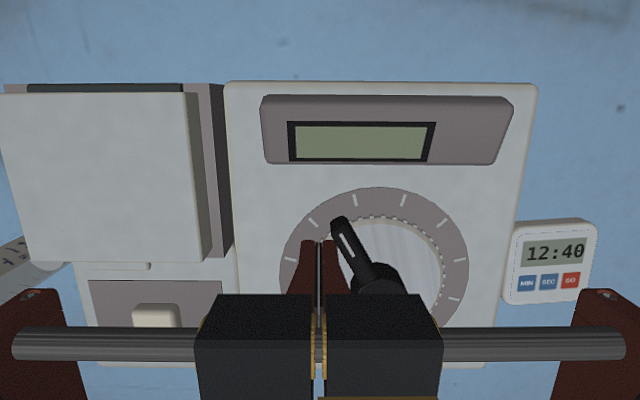

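It is at about 2.5, on the crest again. A small push over.

{"name": "servo_tool", "arguments": {"targets": [[0.003,-0.002,0,0,0,0,0],[0.001,-0.002,0,0,0,0,0],[0,0,0,0,0,0,0]]}}

```text
time: 10.2
position: [0.5034, -0.1255, 0.243]
tcp_rot: [3.138, -0.105, -0.004]
contact_force: [-0.8, 0.3, 1.1]
grip_width: 0.0006
```

```bash
python3 lev.py pics/wrist16.png
```

```text
t 10.35 tcp [ 0.5032 -0.1252  0.2429] tip [ 0.5026 -0.1256  0.0609] F [ 0.1  0.1 -0.3] zaxis [-0.003 -0.002 -1.   ] corr to upright yaw-4.1 [ 0.1 -0.2 -0.3]
hub [375.21154414 310.33515412]
1.0 [289. 289.]
1.5 [298. 270.]
2.0 [313. 253.]
2.5 [332. 239.]
3.0 [355. 230.]
3.5 [380. 227.]
4.0 [405. 230.]
4.5 [427. 239.]
5.0 [444. 253.]
```

View pics/wrist16.png

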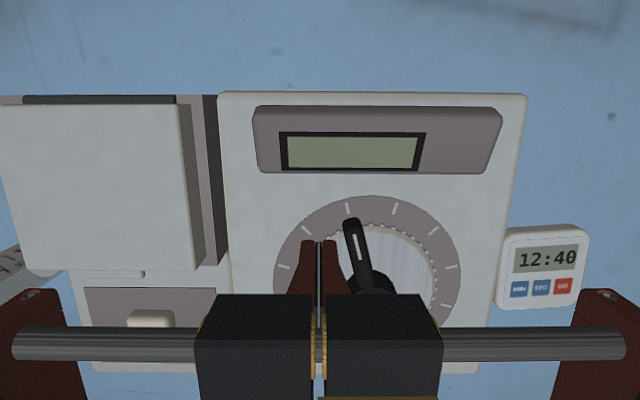

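Click 3 is reached. Now towards the last crest.

{"name": "servo_tool", "arguments": {"targets": [[0.004,-0.003,0,0,0,0,0],[0.003,-0.004,0,0,0,0,0],[0.002,-0.004,0,0,0,0,0],[0,0,0,0,0,0,0]]}}

```text
time: 10.68
position: [0.5124, -0.1362, 0.2425]
tcp_rot: [-3.139, 0.104, 0.009]
contact_force: [-0.8, 1.3, 0.3]
grip_width: 0.0007
```

```bash
python3 lev.py pics/wrist17.png
```

```text
t 10.8333 tcp [ 0.5122 -0.1358  0.2426] tip [ 0.5112 -0.1357  0.0606] F [ 0.2  1.5 -0.7] zaxis [-0.005  0.001 -1.   ] corr to upright yaw-4.1 [-0.1 -0.3 -0.3]
hub [356.23069145 325.78644418]
1.0 [271. 305.]
1.5 [279. 286.]
2.0 [294. 270.]
2.5 [313. 256.]
3.0 [335. 248.]
3.5 [360. 245.]
4.0 [384. 248.]
4.5 [406. 257.]
5.0 [424. 270.]
```

View pics/wrist17.png

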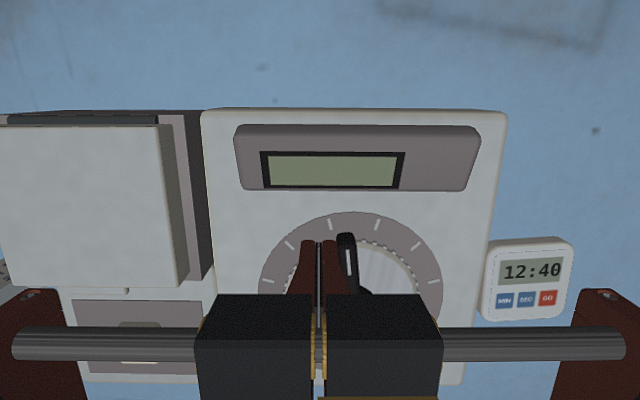

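It's at about 3.3. A small push.

{"name": "servo_tool", "arguments": {"targets": [[0.001,-0.003,0,0,0,0,0],[0.001,-0.003,0,0,0,0,0],[0,0,0,0,0,0,0]]}}

```text
time: 11.08
position: [0.5143, -0.1423, 0.2425]
tcp_rot: [-3.14, 0.103, 0.008]
contact_force: [0.6, -0.7, 0.3]
grip_width: 0.0005
```

```bash
python3 lev.py pics/wrist18.png
```

```text
t 11.2333 tcp [ 0.5143 -0.1419  0.2426] tip [ 0.5133 -0.1418  0.0606] F [-0.2  0.1 -0.4] zaxis [-0.005  0.001 -1.   ] corr to upright yaw-4.1 [-0.  -0.3 -0.3]
hub [344.65991889 329.68819524]
1.0 [260. 309.]
1.5 [268. 290.]
2.0 [282. 274.]
2.5 [301. 261.]
3.0 [323. 253.]
3.5 [347. 250.]
4.0 [372. 253.]
4.5 [393. 261.]
5.0 [411. 275.]
```

View pics/wrist18.png

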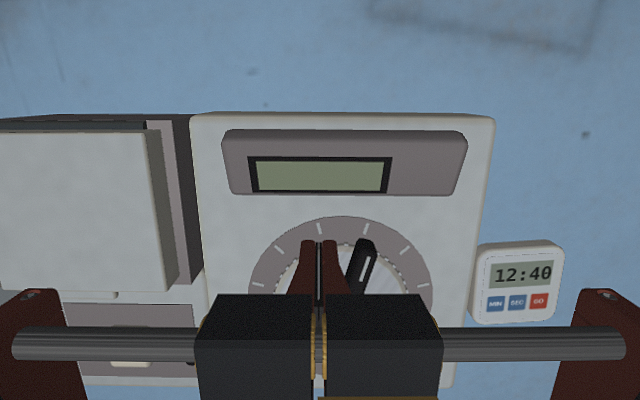

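Click 4 is reached, with the lever tip at (367,243) against a predicted (369,247). I back off, rise and move over the key.

{"name": "servo_tool", "arguments": {"targets": [[-0.001,0.004,0,0,0,0,0],[0,0.001,0.02,0,0.3,0,0],[0,0,0.03,0,0,0,0],[0,0.005,0.03,0,0,0,0],[-0.02,0.035,0,0,0,0,0],[-0.02,0.035,0,0,0,0,0],[-0.012,0.035,0,0,0,0,0],[0,0,0,0,0,0,0],[0,0,0,0,0,0,0]]}}

```text
time: 11.98
position: [0.4578, -0.0222, 0.3261]
tcp_rot: [-3.139, 0.107, 0.013]
contact_force: [0.6, -0.3, 0.4]
grip_width: 0.0006
```

```bash
python3 lev.py pics/wrist19.png; python3 -c "
from h import *
p=read_camera('scene'); cv2.imwrite('pics/scene19.png',cv2.resize(p['image'][120:290,200:390],None,fx=4,fy=3.5))
r=spot_in(p,'key_top'); print([(toworld(p,d['xyz']),d['conf']) for d in r[:2]])
p=read_camera('wrist');print([(toworld(p,d['xyz']),d['conf']) for d in spot_in(p,'key_top')[:2]])"
```

```text
t 12.1333 tcp [ 0.4585 -0.0238  0.3254] tip [ 0.4566 -0.0235  0.1434] F [0.2 0.8 0.4] zaxis [-0.01   0.002 -1.   ] corr to upright yaw-4.1 [-0.1 -0.6 -0. ]
hub [500.64767581 174.09351011]
1.0 [440. 157.]
1.5 [448. 141.]
2.0 [460. 127.]
2.5 [476. 116.]
3.0 [493. 109.]
3.5 [511. 107.]
4.0 [528. 109.]
4.5 [543. 116.]
5.0 [555. 128.]
[(array([ 0.45263267, -0.0252562 ,  0.05834557]), 0.67), (array([ 0.47077473, -0.1279118 ,  0.04942408]), 0.67)]
[(array([ 0.45878875, -0.02341892,  0.0616081 ]), 0.96)]
```

View pics/wrist19.png

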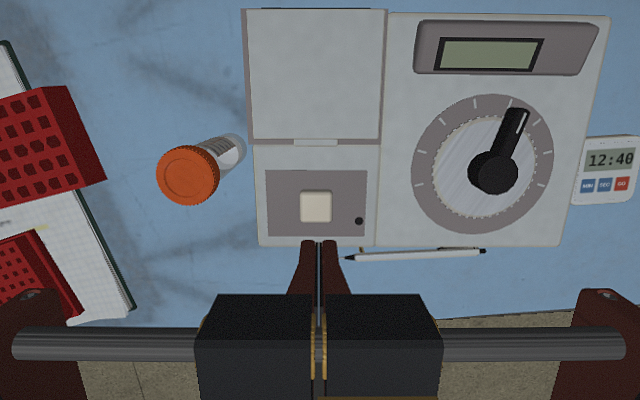

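View pics/scene19.png

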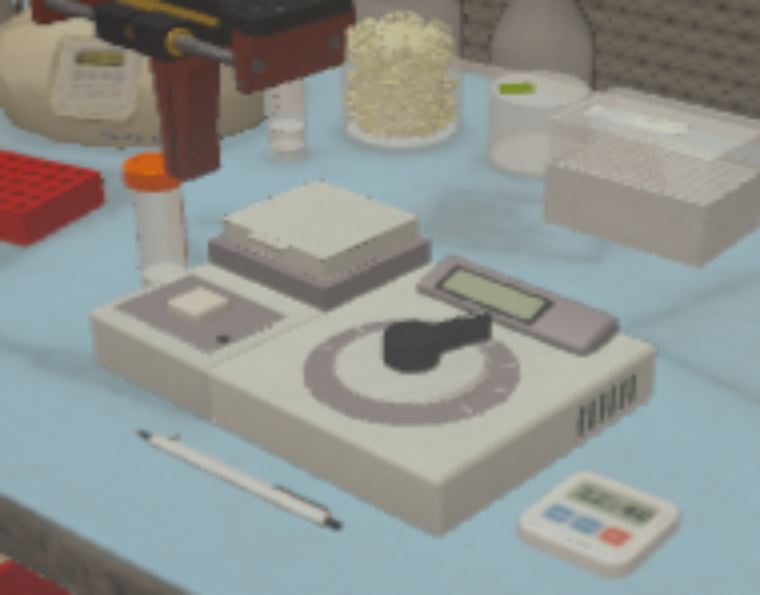

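The dial is at tick 4, with ticks 0–3 and 5–7 free, and the hood is shut flat. I'll get the key centre from the wrist picture.

```bash
python3 -c "
from h import *
p=read_camera('wrist'); print(pix2z(p,(315.5,207),.056)); st()"
```

```text
[ 0.4567346  -0.02199387  0.056     ]
t 12.3833 tcp [ 0.4586 -0.0242  0.325 ] tip [ 0.4565 -0.0238  0.143 ] F [ 0.6 -0.7 -0.2] zaxis [-0.011  0.002 -1.   ] corr to upright yaw-4.1 [-0.1 -0.6  0. ]
```

{"name": "servo_tool", "arguments": {"targets": [[0,0,-0.025,0,-0.3,0,0],[0,0,-0.025,0,-0.3,0,0],[0,0,-0.015,0,0,0,0],[0,0,0,0,0,0,0]]}}

```text
time: 12.72
position: [0.4594, -0.0264, 0.2589]
tcp_rot: [-3.138, 0.12, -0.004]
contact_force: [-0.9, 0.7, 0.1]
grip_width: 0.0004
```

```bash
python3 lev.py pics/wrist20.png
```

```text
t 12.8667 tcp [ 0.4603 -0.0263  0.2631] tip [ 0.4618 -0.0262  0.0811] F [-0.5  0.8  0.7] zaxis [ 0.008  0.001 -1.   ] corr to upright yaw-4.1 [-0.   0.5  0.3]
hub [554.07824409 208.8703876 ]
1.0 [474. 187.]
1.5 [485. 166.]
2.0 [502. 147.]
2.5 [523. 133.]
3.0 [547. 123.]
3.5 [571. 120.]
4.0 [593. 124.]
4.5 [613. 133.]
5.0 [627. 148.]
```

View pics/wrist20.png

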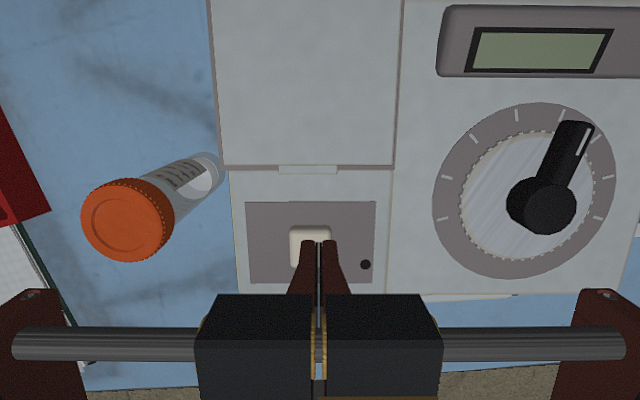

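The fingers hang just above the key, slightly right of centre. I correct, then press.

{"name": "servo_tool", "arguments": {"targets": [[-0.003,0.002,-0.007,0,0.3,0,0],[-0.003,0.002,-0.006,0,0,0,0],[0,0,0,0,0,0,0]]}}

```text
time: 13.12
position: [0.4549, -0.0224, 0.2529]
tcp_rot: [-3.139, 0.12, -0.013]
contact_force: [0.0, -0.5, -0.3]
grip_width: 0.0004
```

```bash
python3 lev.py pics/wrist21.png | head -1
```

```text
t 13.2667 tcp [ 0.4553 -0.0226  0.2538] tip [ 0.457  -0.0227  0.0718] F [ 0.1  0.2 -0. ] zaxis [ 0.009 -0.    -1.   ] corr to upright yaw-4.1 [0.  0.5 0.3]
```

{"name": "servo_tool", "arguments": {"targets": [[0,0,-0.007,0,0.4,0,0],[0,0,-0.006,0,0,0,0],[0,0,-0.004,0,0,0,0],[0,0,-0.003,0,0,0,0],[0,0,0,0,0,0,0]]}}

```text
time: 13.68
position: [0.4559, -0.0226, 0.2344]
tcp_rot: [3.139, -0.12, 0.009]
contact_force: [-2.6, -0.3, 3.8]
grip_width: 0.0003
```

```bash
python3 lev.py pics/wrist22.png | head -1;python3 -c "
from h import *
p=read_camera('scene'); cv2.imwrite('pics/scene22.png',cv2.resize(p['image'][150:290,220:360],None,fx=4,fy=4))"
```

```text
t 13.8333 tcp [ 0.4559 -0.0226  0.2343] tip [ 0.4569 -0.0228  0.0523] F [-2.2  0.4  4.7] zaxis [ 0.006 -0.001 -1.   ] corr to upright yaw-4.1 [0.  0.3 0.3]
```

View pics/scene22.png

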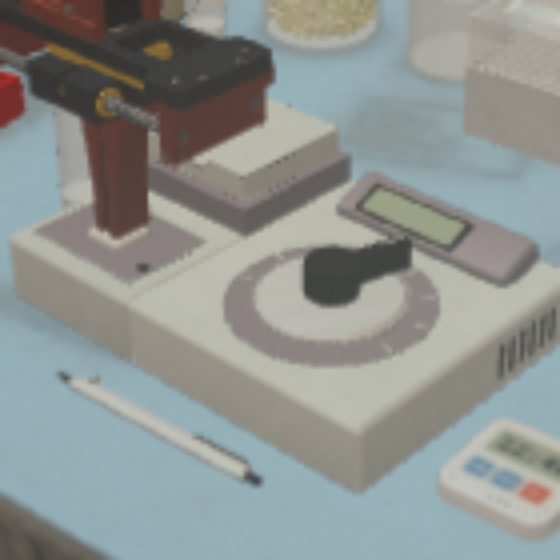

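The scene view shows the finger on the key, and a force of about 4 N means it is nearly or fully in. I press slightly more to be sure, then release upward.

{"name": "servo_tool", "arguments": {"targets": [[0,0,-0.003,0,0,0,0],[0,0,-0.003,0,0,0,0]]}}

```text
time: 14.05
position: [0.4558, -0.0226, 0.2339]
tcp_rot: [3.139, -0.12, 0.011]
contact_force: [-11.8, 1.6, 24.8]
grip_width: 0.0007
```

{"name": "servo_tool", "arguments": {"targets": [[0,0,0.01,0,0,0,0],[0,0,0.03,0,0,0,0],[0,0,0.04,0,0,0,0],[0,-0.01,0.03,0,0,0,0],[0,-0.01,0,0,0,0,0],[0,0,0,0,0,0,0],[0,0,0,0,0,0,0]]}}

```text
time: 14.63
position: [0.4547, -0.043, 0.3462]
tcp_rot: [3.138, -0.119, 0.008]
contact_force: [0.3, 0.4, 0.1]
grip_width: 0.0004
```

```bash
python3 lev.py pics/wrist23.png;python3 -c "
from h import *
p=read_camera('scene'); cv2.imwrite('pics/scene23.png',cv2.resize(p['image'][120:290,200:390],None,fx=4,fy=3.5))
for n in ['timer','pen','capped_tube']: print(n,[toworld(p,d['xyz']) for d in spot_in(p,n)[:1]])
p=read_camera('side'); cv2.imwrite('pics/side23.png',cv2.resize(p['image'][150:260,270:400],None,fx=5,fy=5)); print('beaker',[toworld(p,d['xyz']) for d in spot_in(p,'beaker')[:1]])"
```

```text
t 14.7833 tcp [ 0.4544 -0.0426  0.3445] tip [ 0.4547 -0.0427  0.1625] F [ 0.3 -0.2  0.4] zaxis [ 0.001 -0.    -1.   ] corr to upright yaw-4.1 [0.  0.1 0.2]
hub [461.1169764  168.35693878]
1.0 [404. 153.]
1.5 [411. 138.]
2.0 [422. 125.]
2.5 [436. 114.]
3.0 [451. 108.]
3.5 [468. 106.]
4.0 [484. 108.]
4.5 [498. 114.]
5.0 [509. 125.]
timer [array([ 0.45181682, -0.28485685,  0.01874901])]
pen [array([ 0.38000839, -0.12503371,  0.00690412])]
capped_tube [array([0.48887612, 0.04329329, 0.07996662])]
beaker [array([ 0.70099   , -0.28978178,  0.03977524])]
```

View pics/wrist23.png

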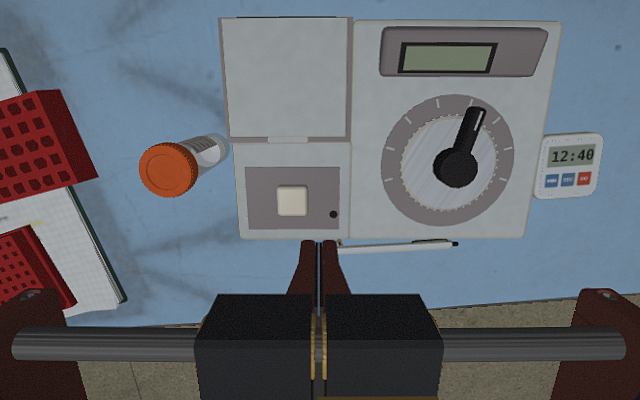

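View pics/side23.png

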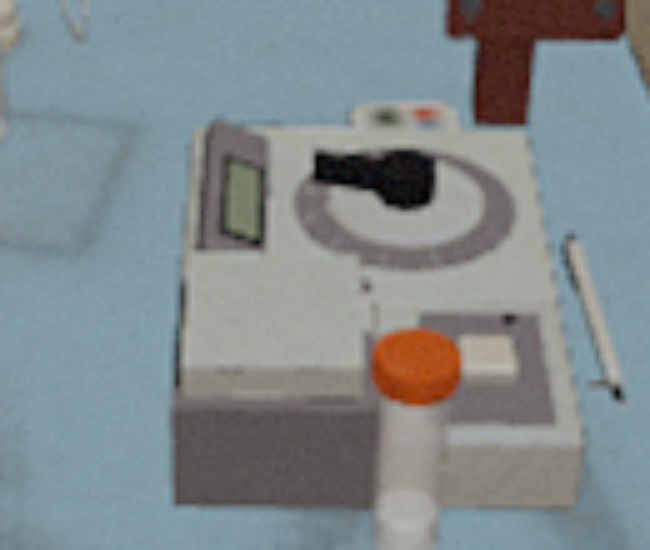

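The key went to its stop (25 N) and came back out. The hood is flat, the lever is on tick 4, and the neighbours are where they were. Handing in.

```bash
python3 -c "
from station import *
print(job_done())"
```

```text
the job is handed in; nothing more can be done
None
```

The job is handed in at about 15 s of robot time. `job_done()` reports no verdict, so what follows is from my own checks.

- **Hood:** I pushed it shut. The fingertip stopped at 77.8 mm against a shut top of 78 mm with about 30 N of reaction, and the side view looks the same after release.
- **First hood push:** The finger slid up the hood and tilted slightly. I backed off and pushed again along the hood's arc, and that closed it.
- **Dial:** I pushed the lever from click 0 to click 4, one click at a time. The last pictures show it on the fifth tick, with ticks 0–3 and 5–7 clear.
- **Key:** I pressed it only after both were done. The force rose from about 4 N to 25 N against the stop, and the key came back out on release.
- **Vial:** I did not look at it again under the shut hood. Nothing touched it, and the hood closing flat suggests it is still seated.
- **Neighbours:** The timer, pen, tube and beaker were found within about 5 mm of where they started, which is about the accuracy of the measurement.
- **Arm:** It ended clear of everything, with the fingertips about 0.16 m above the bench.

No check failed or disagreed.

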